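# Dry-fit a copper roof finial

### The job

Dry-fit the roof finial on its square copper seat, building it from the bottom up, one part at a time: first the flared bell on the seat's spigot, then the brass bead ring over the bell's neck, then the ball on top of the bead over the same neck, and last the brass spike on the ball's stub. Seat each part fully home and upright on the one below and set it down gently, never dropping it; leave the finished finial standing free, and leave the seaming iron, rivet tin and flux jar where they lie.

Things in the scene. Friction and masses are not known exactly. Their poses are not given: they have to be found in the camera images.
- seat: The target: square copper-clad wooden seat, fixed to the bench. 116 x 116 mm, flat copper top 24 mm above the bench; in its middle an upright copper spigot 34 mm in diameter (wider at its root), from z = 24 to 44 mm, chamfered. Origin: centre of its underside, at bench height; z up.
- bell: First part: round copper flared bell, 82 mm tall, 250 g. Foot 92 mm wide, narrowing to a flat shoulder 54 mm wide at z = 34; from there a straight neck 26 mm in diameter to z = 82 (top 4 mm chamfered): grip the neck. A socket below, 40 mm wide, 24 deep, goes over the seat's spigot; the foot rests on the seat. Origin: centre of the foot's underside, z up; home at 24 mm above the seat's origin.
- bead: Second part: brass bead, a ring with a bulging rim, lying flat. 53 mm outside diameter, 24 mm high, 120 g, with a 31 mm through hole. It slides over the bell's 26 mm neck and rests on the bell's shoulder; the neck then stands 24 mm out of it. Origin: centre of its underside, z up. Fully home its origin is 34 mm above the bell's origin.
- ball: Third part: copper ball 60 mm wide, 200 g, on a foot 40 mm wide, 10 high. Seam band 61 mm wide round its middle (z = 28 to 38): grip there. A hole in the foot, 31 mm wide, 28 deep, goes over the bell's neck; the foot rests on the bead. On top a flat at z = 60 with a stub 16 mm wide to z = 76 (last 3 mm chamfered). Origin: centre of the foot's underside, z up; home at 24 mm above the bead's origin.
- spike: Last part: round brass spike, 100 mm tall, 120 g. Sleeve foot 30 mm wide with a hole 21 mm wide, 20 deep, that goes over the ball's stub; a bulge 35 mm wide at z = 25; above it a slim shaft tapering from 20 mm wide at z = 33 to 13 mm at z = 95: grip the shaft. Origin: centre of the foot's underside, z up; home at 60 mm above the ball's origin.
- iron: Bystander: seaming iron, a dark steel plate 70 x 120 x 12 mm with a black loop handle up to 64 mm high along its long side (y), 1.1 kg. Origin: centre of its underside.
- rivet_tin: Bystander: open round steel tin of copper rivets, 76 mm in diameter, 36 mm high. Origin: centre of its underside.
- flux_jar: Bystander: amber glass jar with a black cap, 60 mm in diameter, 85 mm high. Origin: centre of its underside.
Not all that is in view belongs to the job. What is shaped like the bell but blue is not meant. What is shaped like the bead but grey is not meant.

How it is judged:
By the outcome, as a careful person would: the job done as asked, in the order asked, and still so for the second after the job is handed in, with the robot touching nothing.
It also fails if it takes over 136 s, if anything falls off the work surface, if the arm or the gripper's body presses on something with over 40 N, if the wrist force passes 120 N, or if a joint passes its speed limit or range.

### The arm

A 6-joint arm with a two-finger parallel gripper is mounted at the origin on the work surface. World frame = base frame: x ahead of the robot, y to its left, z up, the work surface at z = 0. Lengths are in m, angles in degrees, forces in N, time in s.
With the tool pointing down it reaches from about 0.4 to 0.825 m from the base axis. Payload 7 kg.
Tool frame: the origin (TCP) lies at the very end of the fingers, on their centre line; the grasp point (between the pads) lies 19 mm behind it (ctrl.grip_depth is the distance from the TCP to the grasp point, in m); z points along the fingers, y is the line along which they close (so a half turn about z gives the same grasp; the last joint's range is limited). The gripper opens to 88 mm and grips with 3 to 60 N. Pads are 19 mm wide; open, the fingers measure 130 mm over their backs; the gripper's body (78 mm by 193 mm) begins 47 mm behind the grasp point.
Start: joints at [-50.415, 20.546, 0.682, 0, -70.136, -16.507], TCP at [0.265, -0.621, 0.227] pointing down, gripper open.
Joint ranges: [-176.03, 176.03], [-82.01, 121.73], [-58.28, 71.71], [-173.87, 95.51], [-174.79, -0.11], [-173.66, 173.66]. Speed limits (degrees/s): [136.94, 136.94, 172.46, 180, 180, 180].

### API

Orientations are given as [roll, pitch, yaw] about the fixed x, y, z axes, in that order (R = Rz(yaw) Ry(pitch) Rx(roll)).
In Python, from plant import get_obs, eyes, ctrl, spotter gives the robot as it stands.
- The arm moves only by the shell command python3 -m crank 'ROWS'. ROWS is JSON, one flat list of numbers, 7 for each row, row after row: the turn, a rotation vector about the tool's x, y, z in rad, then the shift along the tool's x, y, z in mm, then the opening, from 0 (shut) to 1 (fully open). A call has 1 to 5 rows; each row shifts and turns the commanded pose from where the row before left it, along the tool's axes as they then stand; what a row does not reach is not made up. A row lasts 1/8 s, in which the tool goes at most 62.5 mm and 10.7 degrees, less where a joint would pass 70% of its speed; a pose out of reach is approached as far as the arm can. A call is refused whole if a number of a shift passes 62.5 or a number of a turn 0.188, either way. A call with a gripper value outside its range is refused whole. The fingers move at their own pace and stop on an object; the grip force is fixed at half the most. Time passes only in rows, so rows that do not move let the fingers close. It gives the time, the measured TCP pose, the force, the opening and the grip force at its end, in the units of the state.
- get_obs(): the state, without advancing time (a new reading comes with each control period).
- eyes.snapshot(name): name is "scene" or "top"; returns the picture (420x560x3 uint8, blue, green, red); there is no depth.
- eyes.camera_model(name): a dict with "fx", "fy", "cx", "cy" (pixels), "D" ([k1, k2, p1, p2, k3] as OpenCV has them; the pictures are not rectified), "extrinsics" (4x4, takes a point from camera to world coordinates). Camera axes: x right, y down, z forward; pixel columns grow to the right and rows downward; lengths in m; the calibration is good to about 2 mm. A picture is of the moment at which its call begins. camera_model takes no time and is no camera call.
- ctrl.close_job(): hands the job in; it is judged then, once.
Trained networks look in the newest picture that a camera, given by its name, has taken for a name from the list of things; names that differ only in an ending like _2 or _b are one class to them, and where a whole thing is asked for, a point or a joint stands for the part that bears it (a point fixed in the world has none). Each returns a list of dicts, best first, with "p" (0 to 1); they miss things now and then, are a little off and sometimes report something else, mostly with a low value. They report only what shows in the picture. A call takes as long as a camera call. They do not tell look-alikes from the thing itself.
- spotter.outline_of(camera, target): "region" (420x560 bool, what is visible of it) and "rect" ([left, top, width, height] in pixels, round what is visible of it).
- spotter.place_of(camera, target): "location" ([column, row] in pixels: a listed point, or the origin of a listed thing).
The state is a dict: "clock": time; "joint_pos": joint angles; "qvel": joint speeds; "tau": joint torques, N m; "tool_pos": TCP position; "orientation": TCP orientation; "force": force on the tool from outside, world axes, zero at the start; "moment": the same for the moment, N m; "opening": finger opening in m; "gripper_force": force on a finger pad.
Only numpy, scipy, OpenCV 4.12 (cv2) and the standard library are available. Lean on these libraries where they do the work, as an engineer would, in place of code of your own. Each camera call takes 0.05 s, during which the arm holds its last target. There are 200 camera calls.

## Working session

There is one attempt and no reset: what is moved stays moved. The work goes in short steps, Python scripts to look and compute and a shell command to move; the robot and the scene stay as the last step left them, time stands still between calls to the robot, and variables do not carry over. Pictures are saved under pics/ and viewed, at most 14 in all, crops included, and the job is handed in when it is done.

```bash
ls; mkdir -p pics
python3 - <<'E'
from plant import get_obs, eyes, ctrl, spotter
import cv2,numpy as np
o=get_obs();print(o)
for c in("scene","top"):
    im=eyes.snapshot(c);cv2.imwrite(f"pics/{c}0.png",im)
    m=eyes.camera_model(c);print(c,m)
    for t in("seat","bell","bead","ball","spike","iron","rivet_tin","flux_jar"):
        print(t,[(np.round(d["location"],1).tolist(),round(d["p"],2)) for d in spotter.place_of(c,t)][:4])
E
```

```text
pics
{'clock': 0.0, 'joint_pos': array([-5.04122449e+01,  2.05916160e+01,  6.33992927e-01, -2.05317428e-02,
       -7.01350107e+01, -1.65075235e+01]), 'qvel': array([ 0.01090672, -0.00167727, -0.04947415, -0.04054383,  0.01921765,
       -0.00160542]), 'tau': array([ 4.52547274e-04, -5.82719135e+01,  2.93052649e+01,  6.99710011e+00,
        6.86355546e-03, -1.64143175e-04]), 'tool_pos': array([ 0.2644093 , -0.62053148,  0.22562101]), 'orientation': array([ 1.79905700e+02, -7.81810861e-03, -1.56926754e+02]), 'force': array([-0.9167195 ,  1.21819191, -0.15535777]), 'moment': array([-0.04652892,  0.0156717 ,  0.01922681]), 'gripper_force': 0.0, 'opening': 0.08783380996039744}
scene {'fx': 459.9435307234316, 'fy': 459.9435307234316, 'cx': 279.92783472309816, 'cy': 209.11667722383436, 'D': array([-0.04103644,  0.        ,  0.        ,  0.        ,  0.        ]), 'extrinsics': array([[ 0.60793422,  0.64987181, -0.45616073,  1.06882647],
       [ 0.79398619, -0.49658681,  0.35069569, -0.35497735],
       [ 0.00138384, -0.57538523, -0.81788136,  0.92937565],
       [ 0.        ,  0.        ,
[... 435 characters left out ...]
: 205.3115269104572, 'D': array([0.00849787, 0.        , 0.        , 0.        , 0.        ]), 'extrinsics': array([[ 0.02015443, -0.99445682,  0.10319607,  0.42264784],
       [-0.99974681, -0.02107875, -0.00787409,  0.01577967],
       [ 0.01000568, -0.10301125, -0.99462987,  1.3963841 ],
       [ 0.        ,  0.        ,  0.        ,  1.        ]])}
seat [([276.8, 170.1], 0.87)]
bell [([203.7, 168.7], 0.85), ([218.7, 223.8], 0.75), ([152.5, 162.5], 0.73)]
bead [([350.7, 148.3], 0.62), ([351.8, 186.7], 0.61)]
ball [([176.4, 248.5], 0.84)]
spike [([271.0, 243.0], 0.53)]
iron [([369.9, 254.9], 0.62), ([174.5, 249.9], 0.49)]
rivet_tin [([432.1, 217.5], 0.91)]
flux_jar [([119.6, 209.8], 0.56)]
```

View pics/scene0.png

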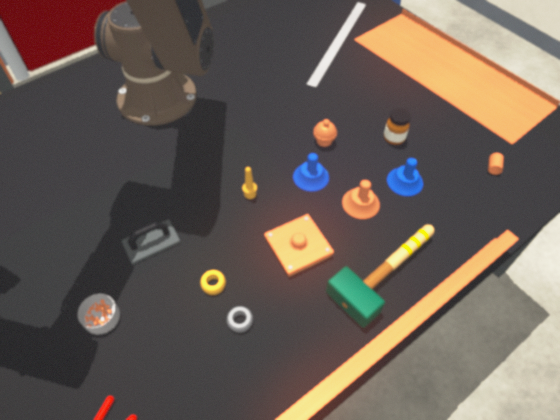

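View pics/top0.png

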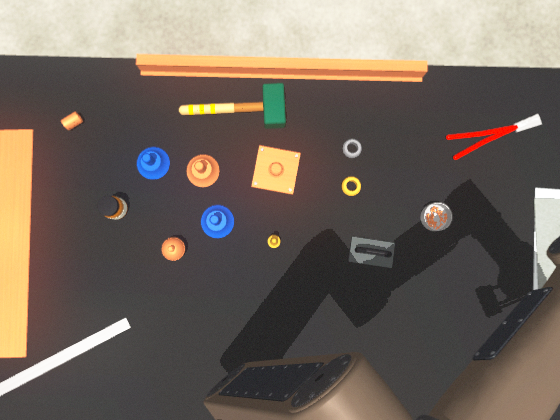

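The top view shows the copper bell at about (203,169) with blue look-alikes at (152,162) and (218,222). It also shows the yellow bead at (352,187), with a grey look-alike at (352,148), the ball at (173,248), the spike at (274,241) and the seat at (277,170). The scene view agrees. Next I fit positions by matching rendered silhouettes to colour masks.

```bash
cat > h.py <<'E'
from plant import get_obs, eyes, ctrl, spotter
import cv2,numpy as np
from scipy.optimize import least_squares
P={"bell":[(0,46),(4,46),(34,27),(34,13),(78,13),(82,11)],"bead":[(0,22),(6,25.5),(12,26.5),(18,25.5),(24,22)],
"ball":[(0,20),(10,20),(14,25),(22,29),(28,30.5),(38,30.5),(46,26),(54,19),(60,8),(73,8),(76,5)],
"spike":[(0,15),(15,15),(25,17.5),(33,10),(95,6.5),(100,2)]}
def proj(c,p):
    m=eyes.camera_model(c);E=np.linalg.inv(m["extrinsics"]);K=np.array([[m["fx"],0,m["cx"]],[0,m["fy"],m["cy"]],[0,0,1]])
    return cv2.projectPoints(np.asarray(p,float).reshape(-1,3),cv2.Rodrigues(E[:3,:3])[0],E[:3,3],K,m["D"])[0][:,0]
def ray(c,uv,z):
    m=eyes.camera_model(c);K=np.array([[m["fx"],0,m["cx"]],[0,m["fy"],m["cy"]],[0,0,1]])
    q=cv2.undistortPoints(np.array([[uv]],float),K,m["D"])[0,0];d=m["extrinsics"][:3,:3]@[q[0],q[1],1];o=m["extrinsics"][:3,3]
    return o+d*(z-o[2])/d[2]
a=np.linspace(0,2*np.pi,40)
def render(c,t,x,y,z0=0,yaw=0):
    S=8;M=np.zeros((420*S//1,560*S),np.uint8)
    if t=="seat":
        k=58e-3;s=np.array([(-k,-k),(k,-k),(k,k),(-k,k)])@np.array([[np.cos(yaw),np.sin(yaw)],[-np.sin(yaw),np.cos(yaw)]])
        L=[[np.c_[s+[x,y],np.full(4,z)] for z in(0,.024)],[np.c_[x+.017*np.cos(a),y+.017*np.sin(a),a*0+z] for z in(.024,.044)]]
    else:
        R=[np.c_[x+r*np.cos(a)/1e3,y+r*np.sin(a)/1e3,a*0+z0+z/1e3] for z,r in P[t]]
        L=[[R[i],R[i+1]] for i in range(len(R)-1)]
    for l in L: cv2.fillConvexPoly(M,cv2.convexHull(np.round((proj(c,np.vstack(l))+.5)*S).astype(np.int32)),1)
    return M
def cen(M,S=1):
    m=cv2.moments(M,True);return np.array([m["m10"],m["m01"]])/m["m00"],m["m00"]
def colmask(im,t,c,near,r=26):
    h=cv2.cvtColor(im,cv2.COLOR_BGR2HSV);H,Sx,V=cv2.split(h)
    M=((Sx>100)&(V>60)&((H<38)|(H>172))).astype(np.uint8)
    n,l,st,ce=cv2.connectedComponentsWithStats(M)
    yy,xx=np.mgrid[:420,:560];d=np.where((M>0),np.hypot(xx-near[0],yy-near[1]),1e9)
    j=np.unravel_index(d.argmin(),d.shape);return (l==l[j]).astype(np.uint8)
def locate(c,t,im,near,z0=0,yaw=0):
    M=colmask(im,t,c,near);o,A=cen(M);p=ray(c,o,z0+.02)[:2]
    for i in range(4):
        R=render(c,t,*p,z0,yaw);q,B=cen(R);q=q/8-.5
        p=p+(ray(c,o,z0+.02)-ray(c,q,z0+.02))[:2]
    return p,A,B/64
E
python3 - <<'E'
from h import *
N={"top":dict(bell=(203,169),bead=(361,187),ball=(173,248),spike=(274,241),seat=(277,185)),
"scene":dict(bell=(361,205),bead=(202,282),ball=(324,135),spike=(250,190),seat=(280,250))}
for c in N:
    im=cv2.imread(f"pics/{c}0.png")
    for t,n in N[c].items():
        yaw=0
        if t=="seat":
            M=colmask(im,t,c,n);q=[ray(c,v,.024)[:2] for v in cv2.boxPoints(cv2.minAreaRect(cv2.findNonZero(M)))]
            yaw=np.arctan2(*(q[1]-q[0])[::-1]); print("yaw",np.degrees(yaw),[np.linalg.norm(q[i]-q[i-1]).round(3) for i in range(4)])
        p,A,B=locate(c,t,im,n,0,yaw);print(c,t,p.round(4),"area",A,round(B,0),"R",np.hypot(*p).round(3))
E
```

```text
top bell [0.661  0.2152] area 884.0 861.0 R 0.695
top bead [ 0.6254 -0.1964] area 262.0 290.0 R 0.656
top ball [0.4422 0.2828] area 457.0 429.0 R 0.525
top spike [0.4684 0.0134] area 151.0 133.0 R 0.469
yaw -8.875281399595242 [np.float64(0.119), np.float64(0.123), np.float64(0.12), np.float64(0.123)]
top seat [0.6664 0.0121] area 1871.0 1820.0 R 0.667
scene bell [0.6582 0.2139] area 1113.0 1003.0 R 0.692
scene bead [ 0.6223 -0.1981] area 543.0 449.0 R 0.653
scene ball [0.4384 0.2821] area 510.0 440.0 R 0.521
scene spike [0.4651 0.0126] area 360.0 281.0 R 0.465
yaw 83.4828884550487 [np.float64(0.137), np.float64(0.141), np.float64(0.143), np.float64(0.131)]
scene seat [0.6625 0.0122] area 2736.0 2544.0 R 0.663
```

Both cameras agree to about 3 mm, with a common offset, and the sizes and reach are plausible. I'll move to the bell now.

```bash
python3 -m crank '[0,0,0.134,0,0,0,1, 0,0,0.134,0,0,0,1, 0,0,0.134,0,0,0,1, 0,0,0,-25,52,0,1, 0,0,0,-25,52,0,1]'
python3 -m crank '[0,0,0,-25,52,0,1, 0,0,0,-25,52,0,1, 0,0,0,-25,52,0,1, 0,0,0,-25,52,0,1, 0,0,0,-25,52,0,1]'
python3 -m crank '[0,0,0,-25,52,0,1, 0,0,0,-25,52,0,1, 0,0,0,-25,52,0,1, 0,0,0,-25,52,0,1, 0,0,0,-25,52,0,1]'
```

```text
clock: 1.52
tool_pos: [0.3146, -0.5161, 0.226]
orientation: [180.0, -0.0, 179.9]
force: [1.9, -0.1, 0.2]
opening: 0.0877
gripper_force: 0.0
clock: 2.15
tool_pos: [0.4399, -0.2551, 0.227]
orientation: [-180.0, 0.1, -180.0]
force: [0.8, 0.2, -0.1]
opening: 0.0879
gripper_force: 0.0
clock: 2.78
tool_pos: [0.5647, 0.0052, 0.227]
orientation: [180.0, 0.0, -179.9]
force: [1.3, -0.1, -0.4]
opening: 0.0879
gripper_force: 0.0
```

```bash
python3 -m crank '[0,0,0,-24,52,0,1, 0,0,0,-24,52,0,1, 0,0,0,-24,52,0,1, 0,0,0,-23,53,20,1, 0,0,0,0,0,50,1]'
python3 -m crank '[0,0,0,0,0,50,1, 0,0,0,0,0,40,1, 0,0,0,0,0,20,1, 0,0,0,0,0,4,1, 0,0,0,0,0,0,1]'
python3 - <<'E'
from h import *
cv2.imwrite("pics/s1.png",cv2.resize(eyes.snapshot("scene")[110:260,260:460],None,fx=3,fy=3,interpolation=2))
E
```

```text
clock: 3.4
tool_pos: [0.6615, 0.2169, 0.1572]
orientation: [179.9, 0.3, -179.8]
force: [-0.3, -0.9, -0.9]
opening: 0.0876
gripper_force: 0.0
clock: 4.03
tool_pos: [0.6594, 0.2125, 0.0432]
orientation: [180.0, 0.0, -179.9]
force: [0.7, 0.1, 0.7]
opening: 0.0875
gripper_force: 0.0
```

View pics/s1.png

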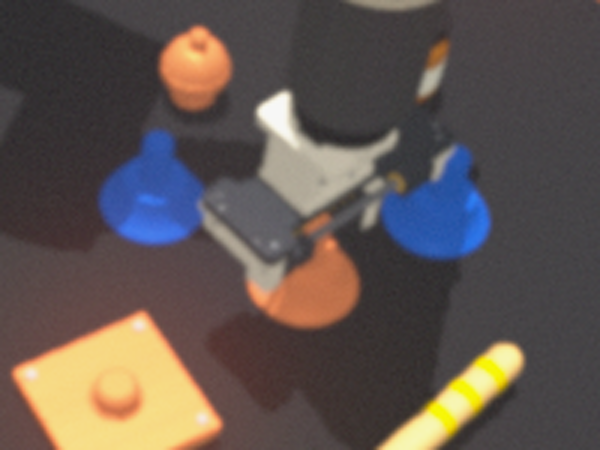

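The fingers straddle the copper neck, and the blue bells are clear. I'll close to centre y.

```bash
python3 -m crank '[0,0,0,0,0,0,0, 0,0,0,0,0,0,0, 0,0,0,0,0,0,0, 0,0,0,0,0,0,0, 0,0,0,0,0,0,0]'
python3 -m crank '[0,0,0,0,0,0,0, 0,0,0,0,0,0,0]'
python3 -c "
from h import *
o=get_obs();print(o['joint_pos'].round(1),o['tool_pos'])"
```

```text
clock: 4.7
tool_pos: [0.6589, 0.2124, 0.0426]
orientation: [-180.0, -0.0, -180.0]
force: [-0.5, -0.5, -0.5]
opening: 0.0433
gripper_force: 0.0
clock: 4.95
tool_pos: [0.659, 0.2125, 0.0425]
orientation: [180.0, 0.0, -180.0]
force: [0.5, 1.3, -0.7]
opening: 0.0253
gripper_force: 30.0
[  34.    30.8   -8.8   -0.   -50.4 -123.9] [0.65897062 0.21252529 0.04251055]
```

```bash
python3 -m crank '[0,0,0,0,0,0,0.55, 0,0,0,0,0,0,0.55, 0,0,0,0,0,0,0.55, 0,0,-0.1745,0,0,0,0.55, 0,0,-0.1745,0,0,0,0.55]'
python3 -m crank '[0,0,-0.1745,0,0,0,0.55, 0,0,-0.1745,0,0,0,0.55, 0,0,-0.1745,0,0,0,0.55, 0,0,-0.1745,0,0,0,0.55, 0,0,-0.1745,0,0,0,0.55]'
python3 -m crank '[0,0,-0.1745,0,0,0,0.55, 0,0,-0.1745,0,0,0,0.55, 0,0,0,0,0,0,0, 0,0,0,0,0,0,0, 0,0,0,0,0,0,0]'
python3 -m crank '[0,0,0,0,0,0,0, 0,0,0,0,0,0,0]'
python3 - <<'E'
from h import *
print(get_obs()['joint_pos'].round(1),get_obs()['tool_pos'])
im=eyes.snapshot("scene")
M=colmask(im,"bell","scene",(361,212));print(cen(M))
E
```

```text
clock: 5.58
tool_pos: [0.6589, 0.2123, 0.0426]
orientation: [180.0, -0.0, -159.6]
force: [1.3, -0.8, -0.4]
opening: 0.0482
gripper_force: 0.0
clock: 6.2
tool_pos: [0.6589, 0.2123, 0.0426]
orientation: [180.0, -0.0, -109.6]
force: [-1.0, -0.3, -0.3]
opening: 0.0481
gripper_force: 0.0
clock: 6.82
tool_pos: [0.6588, 0.2123, 0.0426]
orientation: [180.0, -0.0, -90.1]
force: [-0.2, 0.6, -0.3]
opening: 0.0254
gripper_force: 30.0
clock: 7.08
tool_pos: [0.6588, 0.2123, 0.0425]
orientation: [180.0, -0.0, -90.0]
force: [-0.8, -1.2, 0.9]
opening: 0.0255
gripper_force: 30.0
[ 33.9  30.8  -8.8  -0.  -50.5 -34. ] [0.65877929 0.21228853 0.04252552]
(array([359.04147465, 204.90437788]), 868.0)
```

```bash
python3 -m crank '[0,0,0,0,0,-15,0, 0,0,0,0,0,-30,0, 0,0,0,20,0,-30,0, 0,0,0,50,-2,0,0, 0,0,0,50,-2,0,0]'
python3 -m crank '[0,0,0,50,-1,0,0, 0,0,0,25,0,0,0, 0,0,0,6,0,0,0, 0,0,0,0,0,0,0, 0,0,0,0,0,0,0]'
python3 - <<'E'
from h import *
print(get_obs()['tool_pos'])
im=eyes.snapshot("scene");cv2.imwrite("pics/s2r.png",im)
cv2.imwrite("pics/s2.png",cv2.resize(im[130:290,220:400],None,fx=3.5,fy=3.5,interpolation=2))
im=eyes.snapshot("top");cv2.imwrite("pics/t2r.png",im)
E
```

```text
clock: 7.75
tool_pos: [0.6631, 0.0917, 0.119]
orientation: [-179.9, 0.0, -89.9]
force: [0.1, -0.1, -3.8]
opening: 0.0252
gripper_force: 30.0
clock: 8.38
tool_pos: [0.6641, 0.0125, 0.1176]
orientation: [-180.0, 0.0, -89.9]
force: [0.1, -0.3, -3.5]
opening: 0.0256
gripper_force: 30.0
[0.66411865 0.01246214 0.11762137]
```

View pics/s2.png

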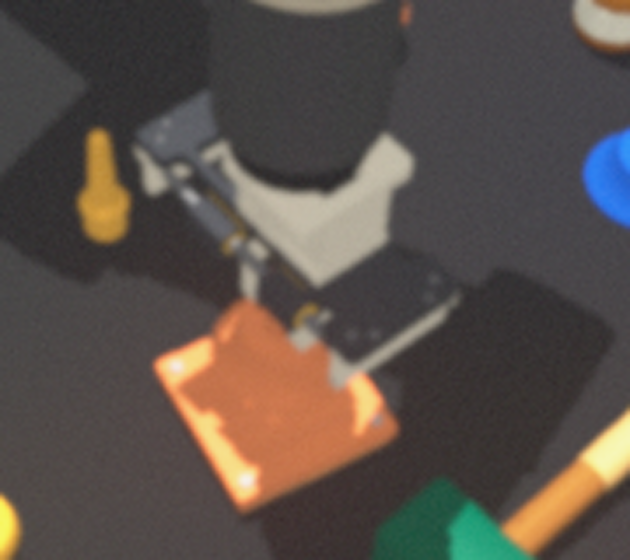

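The bell is held upright over the seat and hides the spigot. I'll lower it while watching the force.

```bash
python3 -m crank '[0,0,0,1.5,0,15,0, 0,0,0,0,0,10,0, 0,0,0,0,0,6,0, 0,0,0,0,0,5,0, 0,0,0,0,0,0,0]'; python3 -m crank '[0,0,0,0,0,4,0, 0,0,0,0,0,3,0, 0,0,0,0,0,2,0, 0,0,0,0,0,0,0]'
```

```text
clock: 9.1
tool_pos: [0.6638, 0.0098, 0.0811]
orientation: [180.0, -0.0, -90.0]
force: [1.4, 0.1, -2.5]
opening: 0.0253
gripper_force: 30.0
clock: 9.6
tool_pos: [0.6639, 0.0098, 0.0724]
orientation: [180.0, -0.0, -90.0]
force: [0.4, 0.5, -3.2]
opening: 0.0251
gripper_force: 30.0
```

```bash
python3 -m crank '[0,0,0,-1,0,3,0, 0,0,0,0,0,1.5,0, 0,0,0,0,0,0,0, 0,0,0,0,0,0,0]'; python3 -m crank '[0,0,0,0,0,0.8,0, 0,0,0,0,0,0,0, 0,0,0,0,0,0,0]'
```

```text
clock: 10.1
tool_pos: [0.6641, 0.0109, 0.0681]
orientation: [-180.0, -0.0, -90.0]
force: [1.3, 0.4, -2.9]
opening: 0.0254
gripper_force: 30.0
clock: 10.48
tool_pos: [0.664, 0.0109, 0.0673]
orientation: [-180.0, 0.0, -90.0]
force: [-0.9, -0.2, -4.1]
opening: 0.0249
gripper_force: 30.0
```

```bash
python3 -m crank '[0,0,0,0,0,0.7,0, 0,0,0,0,0,0,0, 0,0,0,0,0,0,0]'; python3 -m crank '[0,0,0,0,0,0.5,0, 0,0,0,0,0,0,0, 0,0,0,0,0,0,0]'
```

```text
clock: 10.85
tool_pos: [0.664, 0.0109, 0.0666]
orientation: [-180.0, 0.0, -90.0]
force: [-0.8, 0.3, -1.9]
opening: 0.0251
gripper_force: 30.0
clock: 11.22
tool_pos: [0.6641, 0.0109, 0.0665]
orientation: [-180.0, 0.0, -90.0]
force: [-3.5, 0.3, 3.7]
opening: 0.0256
gripper_force: 30.0
```

The bell is seated at its expected height of 66.5 mm, and the force reversed on contact. I'll release it and go to the bead.

```bash
python3 -m crank '[0,0,0,0,0,0,0.8, 0,0,0,0,0,0,0.8, 0,0,0,0,0,0,0.8, 0,0,0,0,0,-15,0.8, 0,0,0,0,0,-40,0.8]'
python3 -m crank '[0,0,0,0,0,-40,0.8, 0,0,0,50,10,0,0.8, 0,0,0,50,10,0,0.8, 0,0,0,50,10,0,0.8, 0,0,0,40,8,0,0.8]'
python3 -m crank '[0,0,0,19,3,20,0.8, 0,0,0,0,0,50,0.8, 0,0,0,0,0,40,0.8, 0,0,0,0,0,0,0.8, 0,0,0,0,0,0,0.8]'
python3 - <<'E'
from h import *
print(get_obs()['tool_pos'])
im=eyes.snapshot("scene");cv2.imwrite("pics/s3r.png",im)
cv2.imwrite("pics/s3.png",cv2.resize(im[160:360,140:400],None,fx=3,fy=3,interpolation=2))
p,A,B=locate("scene","bell",im,(300,235),.024);print(p,A,B)
p,A,B=locate("top","bell",eyes.snapshot("top"),(275,165),.024);print(p,A,B)
E
```

```text
clock: 11.85
tool_pos: [0.6628, 0.0106, 0.1204]
orientation: [179.8, -0.1, -90.0]
force: [0.6, -0.5, -0.0]
opening: 0.0679
gripper_force: 0.0
clock: 12.48
tool_pos: [0.6258, -0.181, 0.1625]
orientation: [-179.9, -0.0, -90.0]
force: [-0.2, 1.2, -0.2]
opening: 0.0705
gripper_force: 0.0
clock: 13.1
tool_pos: [0.6245, -0.1984, 0.0532]
orientation: [-179.9, -0.0, -89.9]
force: [0.3, 0.1, -0.0]
opening: 0.0701
gripper_force: 0.0
[ 0.62452024 -0.19838645  0.05321957]
[0.66980618 0.00474712] 2607.0 1207.140625
[0.62994494 0.0645499 ] 100.0 889.84375
```

View pics/s3.png

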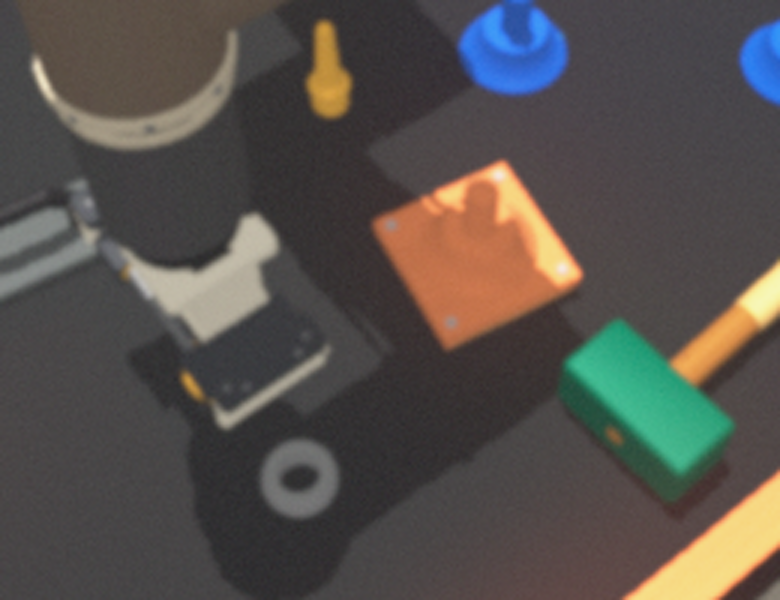

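The bell stands on the seat. The bead is under the gripper, and the grey ring is clear of the fingers. I'll descend and squeeze.

```bash
python3 -m crank '[0,0,0,0,1,28,0.8, 0,0,0,0,0,16,0.8, 0,0,0,0,0,5,0.8, 0,0,0,0,0,0,0.4, 0,0,0,0,0,0,0.4]'
python3 -m crank '[0,0,0,0,0,0,0, 0,0,0,0,0,0,0, 0,0,0,0,0,0,0, 0,0,0,0,0,0,0]'
```

```text
clock: 13.82
tool_pos: [0.6227, -0.1982, 0.0029]
orientation: [-179.9, -0.0, -90.0]
force: [0.8, 0.3, -0.0]
opening: 0.0556
gripper_force: 0.0
clock: 14.32
tool_pos: [0.6227, -0.1982, 0.0029]
orientation: [-179.9, -0.0, -90.0]
force: [-0.4, -0.1, 6.0]
opening: 0.0511
gripper_force: 30.0
```

```bash
python3 -m crank '[0,0,0,0,0,0,0.75, 0,0,0,0,0,0,0.75, 0,0,0.1745,0,0,1,0.75, 0,0,0.1745,0,0,1,0.75, 0,0,0.1745,0,0,0,0.75]'
python3 -m crank '[0,0,0.1745,0,0,0,0.75, 0,0,0.1745,0,0,0,0.75, 0,0,0.1745,0,0,0,0.75, 0,0,0.1745,0,0,0,0.75, 0,0,0.1745,0,0,0,0.75]'
python3 -m crank '[0,0,0.1745,0,0,0,0.75, 0,0,0,0,0,0,0, 0,0,0,0,0,0,0, 0,0,0,0,0,0,0, 0,0,0,0,0,0,0]'
python3 -m crank '[0,0,0,0,0,0,0, 0,0,0,0,0,0,0]'
```

```text
clock: 14.95
tool_pos: [0.6224, -0.1984, 0.0004]
orientation: [-180.0, -0.0, -120.3]
force: [0.3, -0.7, 4.2]
opening: 0.0655
gripper_force: 1.9
clock: 15.58
tool_pos: [0.6223, -0.1984, 0.0004]
orientation: [-180.0, 0.0, -170.3]
force: [-1.4, -0.5, 3.1]
opening: 0.0654
gripper_force: 1.9
clock: 16.2
tool_pos: [0.6225, -0.1982, 0.0004]
orientation: [-180.0, 0.0, -179.8]
force: [0.0, 0.3, 5.3]
opening: 0.0527
gripper_force: 31.5
clock: 16.45
tool_pos: [0.6225, -0.1982, 0.0004]
orientation: [-180.0, 0.0, -179.8]
force: [-0.8, 0.7, 5.3]
opening: 0.0531
gripper_force: 31.5
```

```bash
python3 -m crank '[0,0,0,0,0,-5,0, 0,0,0,0,0,-20,0, 0,0,0,0,0,-35,0, 0,0,0,0,0,-40,0, 0,0,0,0,0,-28,0]'
python3 -m crank '[0,0,0,-10,50,0,0, 0,0,0,-10,50,0,0, 0,0,0,-10,50,0,0, 0,0,0,-9,45,0,0, 0,0,0,-2.6,14,0,0]'
python3 -m crank '[0,0,0,0,0,0,0, 0,0,0,0,0,0,0]'
python3 - <<'E'
from h import *
print(get_obs()['tool_pos'])
im=eyes.snapshot("scene");cv2.imwrite("pics/s4r.png",im)
cv2.imwrite("pics/s4.png",cv2.resize(im[130:290,220:400],None,fx=3.5,fy=3.5,interpolation=2))
E
```

```text
clock: 17.08
tool_pos: [0.6219, -0.1981, 0.1294]
orientation: [180.0, 0.0, -179.9]
force: [0.6, -0.6, -1.9]
opening: 0.0528
gripper_force: 30.0
clock: 17.7
tool_pos: [0.6633, 0.0134, 0.1273]
orientation: [180.0, -0.1, -179.8]
force: [0.7, -1.4, -2.1]
opening: 0.0532
gripper_force: 30.0
clock: 17.95
tool_pos: [0.663, 0.0099, 0.1277]
orientation: [-180.0, -0.1, -180.0]
force: [-0.0, -1.0, -2.2]
opening: 0.0529
gripper_force: 30.0
[0.66300933 0.0098867  0.1277252 ]
```

View pics/s4.png

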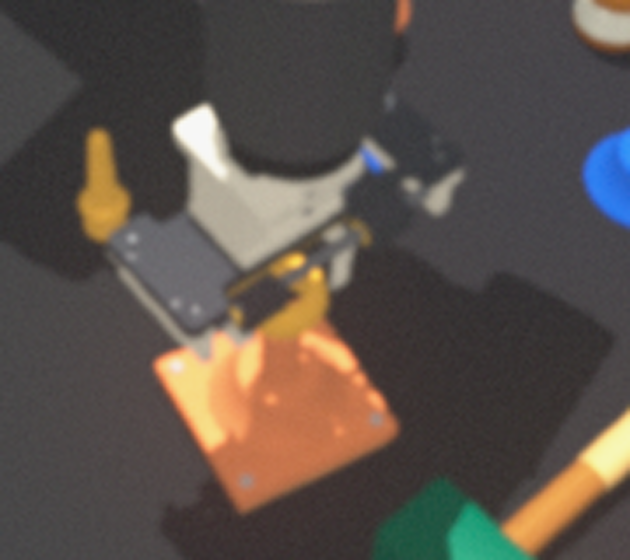

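The bead is held level over the bell. I'll correct by 1 mm and lower it.

```bash
python3 -m crank '[0,0,0,-1,1,8,0, 0,0,0,0,0,8,0, 0,0,0,0,0,6,0, 0,0,0,0,0,6,0, 0,0,0,0,0,0,0]'; python3 -m crank '[0,0,0,0,0,10,0, 0,0,0,0,0,10,0, 0,0,0,0,0,8,0, 0,0,0,0,0,5,0, 0,0,0,0,0,0,0]'
```

```text
clock: 18.62
tool_pos: [0.6642, 0.0118, 0.0993]
orientation: [-180.0, -0.1, -180.0]
force: [-0.8, -0.5, -0.7]
opening: 0.0527
gripper_force: 30.0
clock: 19.25
tool_pos: [0.6643, 0.0118, 0.0665]
orientation: [-180.0, -0.1, -180.0]
force: [-0.4, 0.0, -1.2]
opening: 0.0532
gripper_force: 30.0
```

```bash
python3 -m crank '[0,0,0,0,-0.5,5,0, 0,0,0,0,0,1.5,0, 0,0,0,0,0,0,0, 0,0,0,0,0,0,0]'; python3 -m crank '[0,0,0,0,0,0.8,0, 0,0,0,0,0,0,0, 0,0,0,0,0,0,0]';python3 -m crank '[0,0,0,0,0,0.7,0, 0,0,0,0,0,0,0, 0,0,0,0,0,0,0]'
```

```text
clock: 19.75
tool_pos: [0.6647, 0.0114, 0.0607]
orientation: [180.0, 0.0, -180.0]
force: [0.3, -0.4, -1.2]
opening: 0.053
gripper_force: 30.0
clock: 20.12
tool_pos: [0.6646, 0.0114, 0.0598]
orientation: [180.0, 0.0, -180.0]
force: [-0.5, -1.0, -1.9]
opening: 0.0532
gripper_force: 30.0
clock: 20.5
tool_pos: [0.6645, 0.0114, 0.0591]
orientation: [-180.0, -0.0, -180.0]
force: [-1.5, 0.4, -0.4]
opening: 0.0533
gripper_force: 30.0
```

```bash
python3 -m crank '[0,0,0,0.4,-0.4,0.7,0, 0,0,0,0,0,0,0, 0,0,0,0,0,0,0]';python3 -m crank '[0,0,0,0,0,0.5,0, 0,0,0,0,0,0,0, 0,0,0,0,0,0,0]'
```

```text
clock: 20.88
tool_pos: [0.6642, 0.011, 0.0584]
orientation: [180.0, 0.0, -180.0]
force: [0.4, 0.3, -0.5]
opening: 0.0528
gripper_force: 30.0
clock: 21.25
tool_pos: [0.6642, 0.011, 0.0583]
orientation: [-180.0, 0.0, -179.9]
force: [-2.1, 0.9, 5.1]
opening: 0.0526
gripper_force: 30.1
```

The bead is seated on the shoulder at its predicted height. I'll release it and go to the ball.

```bash
python3 -m crank '[0,0,0,0,0,0,1, 0,0,0,0,0,0,1, 0,0,0,0,0,-5,1, 0,0,0,0,0,-40,1, 0,0,0,0,0,-60,1]'
python3 -m crank '[0,0,0,37,45,0,1, 0,0,0,37,45,0,1, 0,0,0,37,45,0,1, 0,0,0,37,45,0,1, 0,0,0,37,45,0,1]'
python3 -m crank '[0,0,0,30,35,0,1, 0,0,0,10,10,0,1, 0,0,0,0,0,30,1, 0,0,0,0,0,30,1, 0,0,0,0,0,0,1]'
python3 - <<'E'
from h import *
print(get_obs()['tool_pos'],get_obs()['joint_pos'].round())
im=eyes.snapshot("scene");cv2.imwrite("pics/s5r.png",im)
cv2.imwrite("pics/s5.png",cv2.resize(im[80:280,200:450],None,fx=3,fy=3,interpolation=2))
E
```

```text
clock: 21.88
tool_pos: [0.6629, 0.0107, 0.1622]
orientation: [-179.9, -0.2, -180.0]
force: [1.5, 0.5, 0.9]
opening: 0.0874
gripper_force: 0.0
clock: 22.5
tool_pos: [0.4779, 0.2372, 0.1634]
orientation: [180.0, 0.0, -180.0]
force: [0.5, 1.7, 0.4]
opening: 0.0874
gripper_force: 0.0
clock: 23.12
tool_pos: [0.4382, 0.2793, 0.1013]
orientation: [-179.8, -0.2, -180.0]
force: [1.1, 0.0, -0.4]
opening: 0.0876
gripper_force: 0.0
[0.43817018 0.27925777 0.10126841] [  54.   13.  -28.   -0.  -49. -144.]
```

View pics/s5.png

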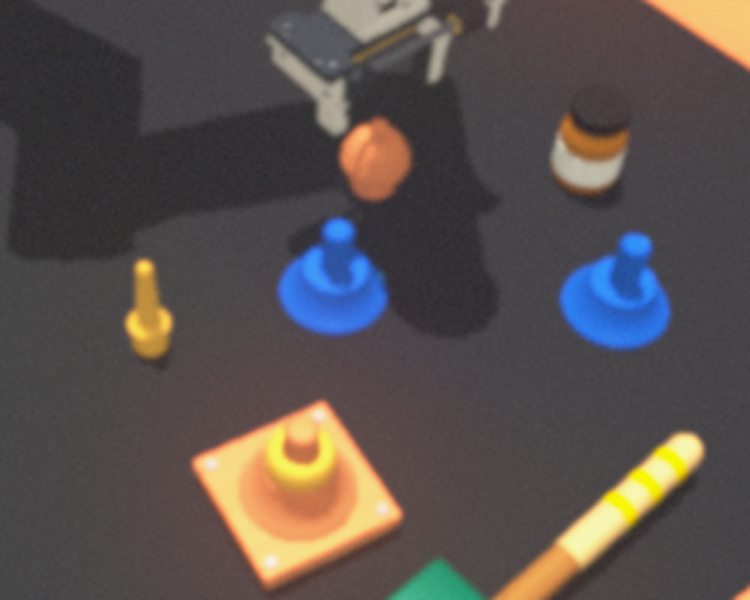

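The bead sits home on the bell and the gripper is over the ball. I'll go down and squeeze.

```bash
python3 -m crank '[0,0,0,-1,1.5,30,1, 0,0,0,0,0,30,1, 0,0,0,0,0,18,1, 0,0,0,0,0,5,0.8, 0,0,0,0,0,0,0.6]'
python3 -m crank '[0,0,0,0,0,0,0, 0,0,0,0,0,0,0, 0,0,0,0,0,0,0, 0,0,0,0,0,0,0]'
```

```text
clock: 23.8
tool_pos: [0.4406, 0.2827, 0.0208]
orientation: [180.0, 0.1, -180.0]
force: [0.3, -0.5, 0.2]
opening: 0.0725
gripper_force: 0.0
clock: 24.3
tool_pos: [0.4404, 0.2826, 0.0209]
orientation: [179.9, 0.1, -179.9]
force: [-1.2, -0.8, 7.3]
opening: 0.0601
gripper_force: 30.0
```

```bash
python3 -m crank '[0,0,0,0,0,0,0.85, 0,0,0,0,0,0,0.85, 0,0,0,0,0,0,0.85, 0,0,-0.1745,0,0,3,0.85, 0,0,-0.1745,0,0,2.4,0.85]'
python3 -m crank '[0,0,-0.1745,0,0,0,0.85, 0,0,-0.1745,0,0,0,0.85, 0,0,-0.1745,0,0,0,0.85, 0,0,-0.1745,0,0,0,0.85, 0,0,-0.1745,0,0,0,0.85]'
python3 -m crank '[0,0,-0.1745,0,0,0,0.85, 0,0,-0.1745,0,0,0,0.85, 0,0,0,0,0,0,0, 0,0,0,0,0,0,0, 0,0,0,0,0,0,0]'
python3 -m crank '[0,0,0,0,0,0,0, 0,0,0,0,0,0,0]'
```

```text
clock: 24.92
tool_pos: [0.4399, 0.2822, 0.0143]
orientation: [-180.0, -0.0, -159.6]
force: [-0.1, -0.9, -0.4]
opening: 0.0748
gripper_force: 0.0
clock: 25.55
tool_pos: [0.4399, 0.2823, 0.0143]
orientation: [180.0, -0.0, -109.6]
force: [-0.0, -1.5, -0.3]
opening: 0.0741
gripper_force: 0.0
clock: 26.18
tool_pos: [0.4398, 0.2822, 0.0144]
orientation: [180.0, -0.0, -90.1]
force: [-0.5, 0.0, -1.0]
opening: 0.0601
gripper_force: 30.0
clock: 26.42
tool_pos: [0.4399, 0.2822, 0.0144]
orientation: [180.0, -0.0, -90.0]
force: [0.3, 0.8, -0.9]
opening: 0.06
gripper_force: 30.0
```

```bash
python3 -m crank '[0,0,0,0,0,-5,0, 0,0,0,0,0,-20,0, 0,0,0,0,0,-35,0, 0,0,0,0,0,-40,0, 0,0,0,0,0,-25,0]'
python3 -m crank '[0,0,0,45,-37,0,0, 0,0,0,45,-37,0,0, 0,0,0,45,-37,0,0, 0,0,0,45,-37,0,0, 0,0,0,45,-37,0,0]'
python3 -m crank '[0,0,0,30,-25,0,0, 0,0,0,13,-11,0,0, 0,0,0,3,-3,0,0, 0,0,0,0,0,0,0, 0,0,0,0,0,0,0]'
python3 - <<'E'
from h import *
print(get_obs()['tool_pos'])
im=eyes.snapshot("scene");cv2.imwrite("pics/s6r.png",im)
cv2.imwrite("pics/s6.png",cv2.resize(im[130:290,220:400],None,fx=3.5,fy=3.5,interpolation=2))
E
```

```text
clock: 27.05
tool_pos: [0.4402, 0.2825, 0.1417]
orientation: [-179.9, 0.1, -90.0]
force: [0.4, 0.9, -2.4]
opening: 0.0597
gripper_force: 30.0
clock: 27.68
tool_pos: [0.6258, 0.0557, 0.1396]
orientation: [180.0, 0.0, -90.0]
force: [0.9, 1.6, -2.9]
opening: 0.0598
gripper_force: 30.0
clock: 28.3
tool_pos: [0.6635, 0.0124, 0.1397]
orientation: [180.0, 0.0, -89.9]
force: [-0.4, 0.4, -2.6]
opening: 0.06
gripper_force: 30.0
[0.66353292 0.01242621 0.13968445]
```

View pics/s6.png

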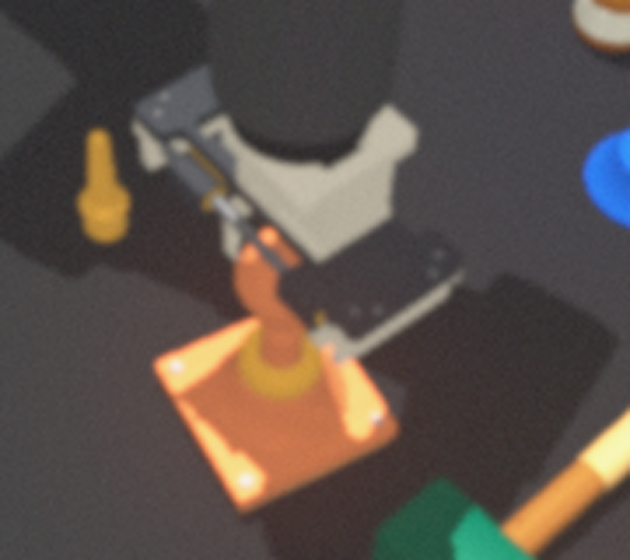

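The ball hangs upright above the neck. I'll correct and lower it.

```bash
python3 -m crank '[0,0,0,1.3,-0.5,8,0, 0,0,0,0,0,6,0, 0,0,0,0,0,5,0, 0,0,0,0,0,4,0, 0,0,0,0,0,0,0]'; python3 -m crank '[0,0,0,0,0,7,0, 0,0,0,0,0,6,0, 0,0,0,0,0,3,0, 0,0,0,0,0,0,0]'
```

```text
clock: 28.98
tool_pos: [0.6643, 0.01, 0.1159]
orientation: [180.0, -0.0, -90.0]
force: [0.2, 0.0, -2.0]
opening: 0.0597
gripper_force: 30.0
clock: 29.48
tool_pos: [0.6644, 0.0101, 0.1001]
orientation: [180.0, -0.0, -90.0]
force: [0.3, -0.2, -1.9]
opening: 0.0597
gripper_force: 30.0
```

```bash
python3 -m crank '[0,0,0,-0.8,0.3,1.5,0, 0,0,0,0,0,0.8,0, 0,0,0,0,0,0,0, 0,0,0,0,0,0,0]'; python3 -m crank '[0,0,0,0,0,0.7,0, 0,0,0,0,0,0,0, 0,0,0,0,0,0,0]';python3 -m crank '[0,0,0,0,0,0.6,0, 0,0,0,0,0,0,0, 0,0,0,0,0,0,0]'
```

```text
clock: 29.98
tool_pos: [0.6643, 0.0109, 0.0983]
orientation: [-180.0, 0.0, -90.0]
force: [-0.3, -0.2, -1.5]
opening: 0.0599
gripper_force: 30.0
clock: 30.35
tool_pos: [0.6643, 0.0109, 0.0974]
orientation: [180.0, -0.0, -90.0]
force: [-0.5, -0.3, -3.0]
opening: 0.06
gripper_force: 30.0
clock: 30.72
tool_pos: [0.6643, 0.0109, 0.0968]
orientation: [180.0, -0.0, -90.0]
force: [0.5, -0.2, -3.7]
opening: 0.06
gripper_force: 30.0
```

```bash
python3 -m crank '[0,0,0,0,0,0.5,0, 0,0,0,0,0,0,0, 0,0,0,0,0,0,0]';python3 -m crank '[0,0,0,0,0,0.5,0, 0,0,0,0,0,0,0, 0,0,0,0,0,0,0]'
```

```text
clock: 31.1
tool_pos: [0.6643, 0.0109, 0.0965]
orientation: [-180.0, -0.0, -90.0]
force: [0.4, -0.0, -1.8]
opening: 0.0598
gripper_force: 30.0
clock: 31.48
tool_pos: [0.6643, 0.0109, 0.0964]
orientation: [-180.0, -0.0, -90.0]
force: [-2.5, 0.4, 4.7]
opening: 0.0598
gripper_force: 30.0
```

The ball is seated at 96.4 mm, as predicted. I'll release it and go to the spike.

```bash
python3 -m crank '[0,0,0,0,0,0,1, 0,0,0,0,0,0,1, 0,0,0,0,0,0,1, 0,0,0,0,0,-25,1, 0,0,0,0,0,-50,1]'
python3 -m crank '[0,0,0,0,0,-35,1, 0,0,0,0,50,0,1, 0,0,0,0,50,0,1, 0,0,0,0,50,0,1, 0,0,0,0,38,0,0.8]'
python3 -m crank '[0,0,0,0,10,0,0.8, 0,0,0,0,0,30,0.8, 0,0,0,0,0,30,0.8, 0,0,0,0,0,0,0.8, 0,0,0,0,0,0,0.8]'
python3 - <<'E'
from h import *
print(get_obs()['tool_pos'],get_obs()['joint_pos'].round())
im=eyes.snapshot("scene");cv2.imwrite("pics/s7r.png",im)
cv2.imwrite("pics/s7.png",cv2.resize(im[80:280,180:430],None,fx=3,fy=3,interpolation=2))
E
```

```text
clock: 32.1
tool_pos: [0.6628, 0.0106, 0.1691]
orientation: [179.7, -0.1, -90.0]
force: [1.1, 0.1, -0.2]
opening: 0.0875
gripper_force: 0.0
clock: 32.72
tool_pos: [0.4744, 0.0106, 0.2058]
orientation: [-180.0, 0.0, -90.0]
force: [0.1, 1.0, 0.0]
opening: 0.0822
gripper_force: 0.0
clock: 33.35
tool_pos: [0.4672, 0.011, 0.1467]
orientation: [-180.0, -0.0, -90.0]
force: [0.2, -0.4, 0.4]
opening: 0.0698
gripper_force: 0.0
[0.46724351 0.0109543  0.14672313] [ 26.   5. -31.   0. -54. -26.]
```

View pics/s7.png

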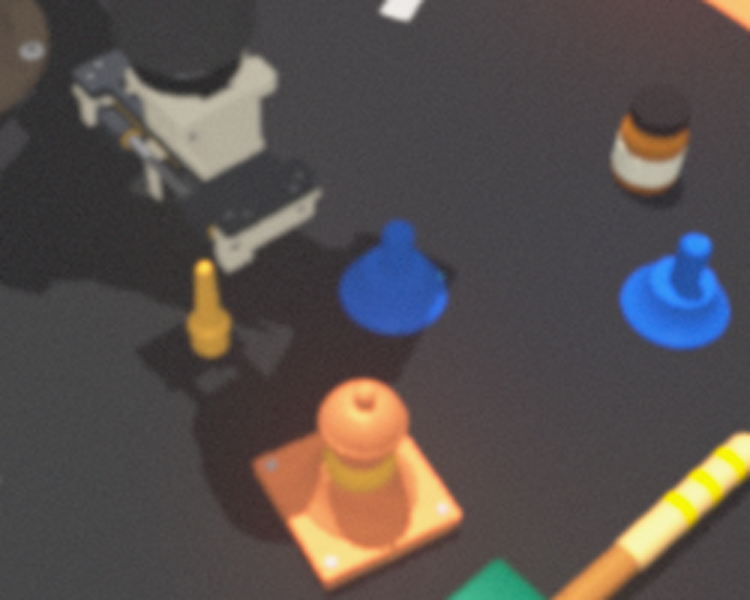

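The ball is home and upright, and the gripper is above the spike. I'll descend and squeeze in both directions.

```bash
python3 -m crank '[0,0,0,0,1.2,35,0.8, 0,0,0,0,0,35,0.8, 0,0,0,0,0,25,0.5, 0,0,0,0,0,10,0.5, 0,0,0,0,0,0,0.5]'
python3 -m crank '[0,0,0,0,0,0,0.35, 0,0,0,0,0,0,0.3, 0,0,0,0,0,0,0.25, 0,0,0,0,0,0,0.2, 0,0,0,0,0,0,0.15]'
python3 -m crank '[0,0,0,0,0,0,0, 0,0,0,0,0,0,0, 0,0,0,0,0,0,0]'
```

```text
clock: 34.02
tool_pos: [0.4655, 0.0109, 0.0412]
orientation: [-180.0, -0.0, -90.0]
force: [1.2, -0.1, -0.2]
opening: 0.0466
gripper_force: 0.0
clock: 34.65
tool_pos: [0.4651, 0.0108, 0.0411]
orientation: [-180.0, 0.0, -90.0]
force: [-0.3, 0.7, 2.2]
opening: 0.0175
gripper_force: 30.0
clock: 35.02
tool_pos: [0.4652, 0.0108, 0.0411]
orientation: [-180.0, 0.0, -90.0]
force: [-0.7, 0.3, 5.0]
opening: 0.0171
gripper_force: 30.1
```

```bash
python3 -m crank '[0,0,0,0,0,0,0.24, 0,0,0,0,0,0,0.3, 0,0,0,0,0,0,0.4, 0,0,0.1745,0,0,0,0.4, 0,0,0.1745,0,0,0,0.4]'
python3 -m crank '[0,0,0.1745,0,0,0,0.4, 0,0,0.1745,0,0,0,0.4, 0,0,0.1745,0,0,0,0.4, 0,0,0.1745,0,0,0,0.4, 0,0,0.1745,0,0,0,0.4]'
python3 -m crank '[0,0,0.1745,0,0,0,0.4, 0,0,0.1745,0,0,0,0.35, 0,0,0,0,0,0,0.3, 0,0,0,0,0,0,0.25, 0,0,0,0,0,0,0.2]'
python3 -m crank '[0,0,0,0,0,0,0.15, 0,0,0,0,0,0,0, 0,0,0,0,0,0,0, 0,0,0,0,0,0,0]'
```

```text
clock: 35.65
tool_pos: [0.465, 0.0108, 0.0407]
orientation: [180.0, -0.0, -110.3]
force: [-0.9, 0.0, -0.3]
opening: 0.035
gripper_force: 0.0
clock: 36.28
tool_pos: [0.465, 0.0108, 0.0407]
orientation: [180.0, -0.0, -160.3]
force: [0.5, 0.2, -0.4]
opening: 0.0347
gripper_force: 0.0
clock: 36.9
tool_pos: [0.4652, 0.0109, 0.0409]
orientation: [180.0, 0.0, -179.8]
force: [-0.3, 0.5, 0.1]
opening: 0.0189
gripper_force: 0.4
clock: 37.4
tool_pos: [0.465, 0.0108, 0.0408]
orientation: [-180.0, -0.0, -179.9]
force: [0.9, 0.1, 0.4]
opening: 0.0176
gripper_force: 29.8
```

```bash
python3 -m crank '[0,0,0,0,0,-5,0, 0,0,0,0,0,-25,0, 0,0,0,0,0,-50,0, 0,0,0,0,0,-60,0, 0,0,0,0,0,-45,0]'
python3 -m crank '[0,0,0,-30,0,0,0, 0,0,0,-50,0,0,0, 0,0,0,-50,0,0,0, 0,0,0,-40,0,0,0, 0,0,0,-20,0,0,0]'
python3 -m crank '[0,0,0,-9,0,0,0, 0,0,0,0,0,0,0, 0,0,0,0,0,0,0]'
python3 - <<'E'
from h import *
print(get_obs()['tool_pos'])
im=eyes.snapshot("scene");cv2.imwrite("pics/s8r.png",im)
cv2.imwrite("pics/s8.png",cv2.resize(im[130:290,220:400],None,fx=3.5,fy=3.5,interpolation=2))
E
```

```text
clock: 38.02
tool_pos: [0.4651, 0.0107, 0.2288]
orientation: [180.0, 0.1, -179.9]
force: [0.7, 1.0, -2.2]
opening: 0.0169
gripper_force: 29.8
clock: 38.65
tool_pos: [0.6564, 0.0107, 0.2249]
orientation: [-180.0, -0.1, -180.0]
force: [-1.3, 0.1, -2.1]
opening: 0.0174
gripper_force: 29.8
clock: 39.02
tool_pos: [0.6633, 0.011, 0.2262]
orientation: [180.0, 0.0, -179.9]
force: [0.6, -0.0, -0.2]
opening: 0.0174
gripper_force: 29.8
[0.66327945 0.01100205 0.22623949]
```

View pics/s8.png

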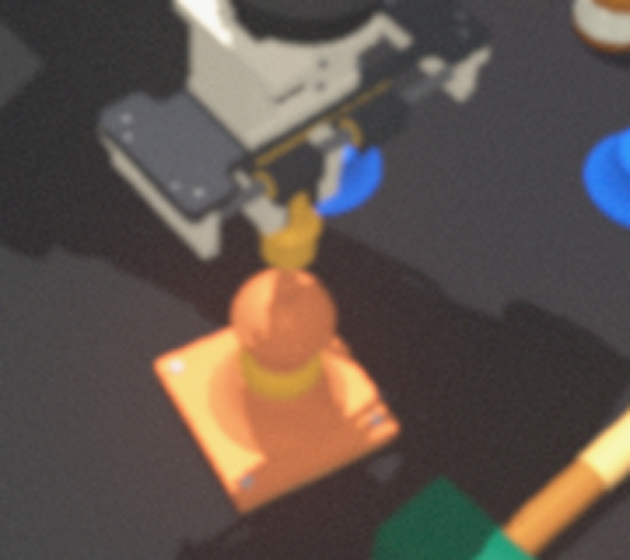

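The spike hangs upright right over the ball's stub. I'll lower it gently.

```bash
python3 -m crank '[0,0,0,-1,0,10,0, 0,0,0,0,0,7,0, 0,0,0,0,0,4,0, 0,0,0,0,0,0,0, 0,0,0,0,0,0,0]'; python3 -m crank '[0,0,0,0,0,5,0, 0,0,0,0,0,3,0, 0,0,0,0,0,3,0, 0,0,0,0,0,0,0, 0,0,0,0,0,0,0]'
```

```text
clock: 39.7
tool_pos: [0.6652, 0.0109, 0.205]
orientation: [-180.0, 0.0, -180.0]
force: [0.8, -0.3, -1.6]
opening: 0.0175
gripper_force: 29.8
clock: 40.33
tool_pos: [0.6652, 0.011, 0.194]
orientation: [-180.0, 0.0, -180.0]
force: [0.3, -0.0, -1.4]
opening: 0.0173
gripper_force: 29.8
```

The sleeve is over the stub without contact. I'll trim x by 0.8 mm and continue.

```bash
python3 -m crank '[0,0,0,0.8,0,4,0, 0,0,0,0,0,3,0, 0,0,0,0,0,2,0, 0,0,0,0,0,0,0, 0,0,0,0,0,0,0]'; python3 -m crank '[0,0,0,0,0,1,0, 0,0,0,0,0,0,0, 0,0,0,0,0,0,0]';python3 -m crank '[0,0,0,0,0,0.7,0, 0,0,0,0,0,0,0, 0,0,0,0,0,0,0]'
```

```text
clock: 40.95
tool_pos: [0.6643, 0.0109, 0.1849]
orientation: [-180.0, 0.0, -180.0]
force: [0.1, -1.1, -1.9]
opening: 0.0174
gripper_force: 29.8
clock: 41.32
tool_pos: [0.6643, 0.011, 0.1839]
orientation: [180.0, 0.0, -180.0]
force: [0.4, 0.1, -1.8]
opening: 0.017
gripper_force: 29.8
clock: 41.7
tool_pos: [0.6643, 0.011, 0.1831]
orientation: [-180.0, -0.0, -180.0]
force: [0.1, 0.5, -1.9]
opening: 0.0173
gripper_force: 29.8
```

```bash
python3 -m crank '[0,0,0,0,0,0.5,0, 0,0,0,0,0,0,0, 0,0,0,0,0,0,0]';python3 -m crank '[0,0,0,0,0,0.4,0, 0,0,0,0,0,0,0, 0,0,0,0,0,0,0]'
```

```text
clock: 42.08
tool_pos: [0.6644, 0.011, 0.1829]
orientation: [180.0, 0.0, -179.9]
force: [-0.2, 0.1, -0.2]
opening: 0.0173
gripper_force: 29.9
clock: 42.45
tool_pos: [0.6645, 0.011, 0.1827]
orientation: [-180.0, 0.0, -179.9]
force: [-0.3, 0.4, 3.5]
opening: 0.0173
gripper_force: 29.9
```

The spike is seated at 182.7 mm (182.8 predicted), with the force reversed. I'll open gradually, retreat up and away, and check.

```bash
python3 -m crank '[0,0,0,0,0,0,0.24, 0,0,0,0,0,0,0.3, 0,0,0,0,0,0,0.5, 0,0,0,0,0,0,0.7, 0,0,0,0,0,0,0.7]'
python3 -m crank '[0,0,0,0,0,-20,0.7, 0,0,0,0,0,-40,0.7, 0,0,0,0,0,-35,0.7, 0,0,0,40,0,0,0.7, 0,0,0,55,0,0,0.7]'
python3 -m crank '[0,0,0,55,-20,0,0.7, 0,0,0,40,-40,0,0.7, 0,0,0,0,-50,0,0.7, 0,0,0,0,-50,0,0.7, 0,0,0,0,0,0,0.7]'
python3 - <<'E'
from h import *
print(get_obs()['tool_pos'])
im=eyes.snapshot("scene");cv2.imwrite("pics/s9r.png",im)
cv2.imwrite("pics/s9.png",cv2.resize(im[90:290,180:430],None,fx=3,fy=3,interpolation=2))
cv2.imwrite("pics/t9.png",cv2.resize(eyes.snapshot("top")[80:300,60:480],None,fx=1.9,fy=1.9,interpolation=2))
E
```

```text
clock: 43.08
tool_pos: [0.6642, 0.0109, 0.1822]
orientation: [-180.0, -0.0, -180.0]
force: [-0.5, -0.7, -0.4]
opening: 0.0502
gripper_force: 0.0
clock: 43.7
tool_pos: [0.5688, 0.0109, 0.2768]
orientation: [-180.0, -0.0, -180.0]
force: [-1.6, 1.1, 0.1]
opening: 0.0612
gripper_force: 0.0
clock: 44.32
tool_pos: [0.4738, -0.1517, 0.2773]
orientation: [-180.0, 0.0, 179.8]
force: [0.6, 1.3, 0.2]
opening: 0.0615
gripper_force: 0.0
[ 0.47384492 -0.15174298  0.27733486]
```

View pics/s9.png

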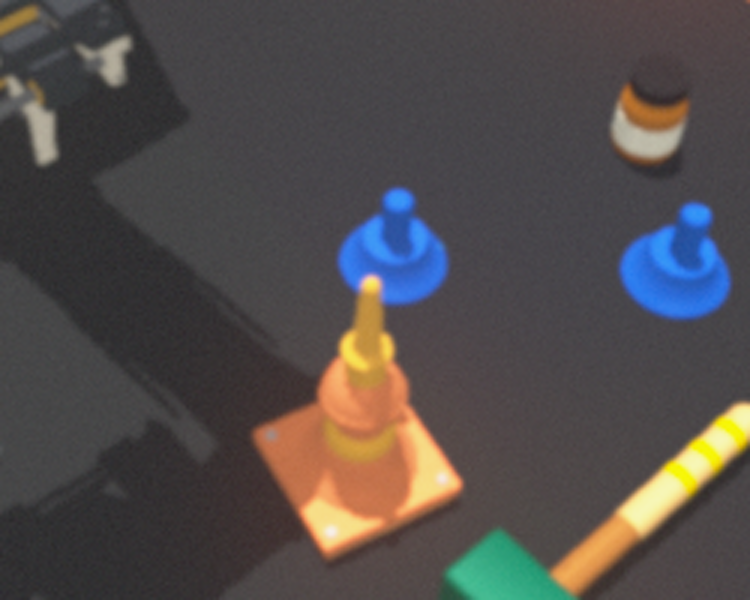

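View pics/t9.png

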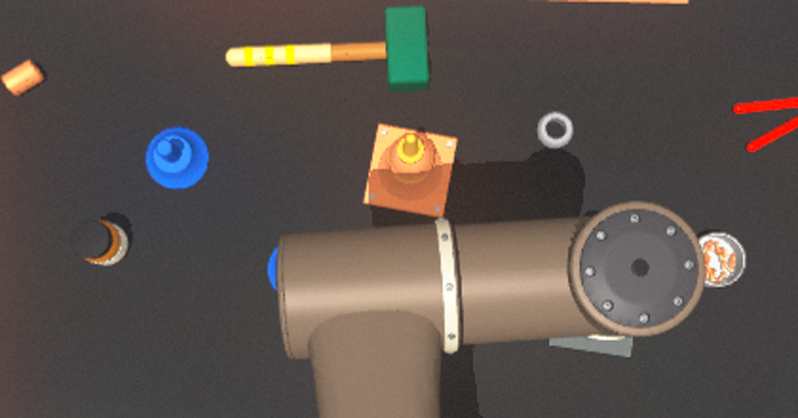

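Both views show the finial complete and upright on the seat: the spike tip is at about (370,283) in the scene crop and about (410,148) in the top crop. The jar, tin and iron are where they were, and the arm is clear. I'll hand it in.

```bash
python3 -c "
from plant import ctrl
print(ctrl.close_job())"
```

```text
the job is handed in; nothing more can be done
None
```

The finial is built in order (bell, bead, ball, spike) and stands free and upright on the seat, with each part seated at its predicted height; the iron, rivet tin and flux jar were not touched, and I handed the job in at about 44 s.

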